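Change over the vial trays of a two-lane reader

TASK

On the small two-lane vial reader, first push the tray that stands out (white-capped vial) fully home into the reader with a fingertip. Then hook a fingertip behind the upright lip of the tray with the dark-capped vial and draw that tray all the way out to its end stop. Do not pinch the lips, do not touch the vials (they must stay upright in their pockets), leave everything else on the table alone, and finish clear of everything.

Things in the scene. Friction and masses are not known exactly. Their poses are not given: they have to be found in the camera images.
- reader: Two-lane vial reader, fixed: aluminium plate 214 x 160 x 10 mm with three ribs (top 18 mm) along x; at its +x end a white head 160 mm wide, 52 mm high, with two open-topped bays. Two like trays, lanes at y = +35 and -35 mm; which vial is in which lane varies. Origin: on the table, 5 mm to +x of the plate's middle; z up, x along the rails into the head (home), y across.
- tray_pale (a joint): Slide of the tray that carries the white-capped vial. Value: how far it is drawn out along its rail, 0 = fully home in the reader head, 0.085 m = at the front end stop. About 1.5 N of friction plus slight drag (6 N at 1 m/s); stays where it is left, no latch or spring. At the start it stands about 0.07 m out.
- tray_dark (a joint): Slide of the tray that carries the dark-capped vial. Value: how far it is drawn out along its rail, 0 = fully home in the reader head, 0.085 m = at the front end stop. About 1.5 N of friction plus slight drag (6 N at 1 m/s); stays where it is left, no latch or spring. At the start it is home.
- lip_pale: Steel lip upright at the front end of the white-capped vial's tray, moving with it; 4 mm thick, 54 mm wide, top 34 mm above this origin. Origin: on the tray's underside (11 mm above the table), mid-width, at the liner's rear face. z up, x along the rail into the reader (home), y across. Steel from x = -7 (front face) to -3 mm. The tray is drawn out towards -x.
- liner_pale: Black rubber liner behind the lip of the white-capped vial's tray: hook the fingertip here. 3 mm thick, 52 mm wide. Same origin and axes as lip_pale: rear face at x = 0, 4 to 34 mm above the origin. Behind it is the empty finger well, x = 0 to 48 mm, 49 mm wide between 4 mm high ribs, floor 4 mm above the origin; then the vial pocket.
- lip_dark: Steel lip upright at the front end of the dark-capped vial's tray, moving with it; 4 mm thick, 54 mm wide, top 34 mm above this origin. Origin: on the tray's underside (11 mm above the table), mid-width, at the liner's rear face. z up, x along the rail into the reader (home), y across. Steel from x = -7 (front face) to -3 mm. The tray is drawn out towards -x.
- liner_dark: Black rubber liner behind the lip of the dark-capped vial's tray: hook the fingertip here. 3 mm thick, 52 mm wide. Same origin and axes as lip_dark: rear face at x = 0, 4 to 34 mm above the origin. Behind it is the empty finger well, x = 0 to 48 mm, 49 mm wide between 4 mm high ribs, floor 4 mm above the origin; then the vial pocket.
- vial_pale: Loose glass vial with a white screw cap, 24 mm across, 54 mm tall, standing loosely in its tray's pocket (27 mm square inside); the foot is 5 mm above the tray's underside (16 mm above the table), the cap's top 70 mm above the table. Origin: centre of its foot; z up along the vial.
- vial_dark: Loose glass vial with a dark blue-grey screw cap, otherwise like the white-capped one, standing in the other tray's pocket. Origin: centre of its foot; z up along the vial.
- pocket_pale (a point): Centre of the pocket floor of the tray with the white-capped vial: 64.5 mm behind (+x of) the lip origin, 5 mm above it. Pocket 33 mm square outside, top 22 mm above the lip origin.
- pocket_dark (a point): Centre of the pocket floor of the tray with the dark-capped vial: 64.5 mm behind (+x of) the lip origin, 5 mm above it. Pocket 33 mm square outside, top 22 mm above the lip origin.
- holder: Bystander: loose black rubber tube holder, round, 69 mm across, 51 mm high. Origin: centre of its underside.
- spare_vial: Bystander: loose vial with a white cap standing on the bare table, not in the reader, 24 mm across, 54 mm tall. Origin: centre of its foot.
- driver: Bystander: loose screwdriver with red handle lying on the table, 150 mm long, 24 mm thick. Origin: middle of its underside.
- fitting: Bystander: loose tube fitting with a blue collar, 33 mm long, 18 mm wide, 15 mm high. Origin: middle of its underside.
- adapter: Bystander: loose black power adapter, 37 x 94 x 42 mm. Origin: middle of its underside.

How it is judged:
On the way, in this order (a step that is already met when the one before it is completed fails the run):
1. the tray with the white-capped vial is pushed fully home (within 4 mm) while the other tray is still in (value of joint tray_pale below 0.004 m and value of joint tray_dark below 0.02 m), for 0.1 s.
2. the tray with the dark-capped vial is on its way out, drawn by a finger bearing on the rubber liner behind its lip (value of joint tray_dark above 0.025 m and contact force between the fingers and liner_dark above 0.3 N), for 0.05 s.
At the end, for the whole second after the job is handed in: The tray with the white-capped vial is home (within 5 mm), the tray with the dark-capped vial is drawn out to within 6 mm of its 85 mm stop, and both vials stand at rest, upright (within 0.12 rad) and within 8 mm of their pockets' centres (value of joint tray_pale below 0.005 m and value of joint tray_dark above 0.079 m and linear speed of each of vial_dark, vial_pale below 0.02 m/s and distance between vial_dark and pocket_dark below 0.008 m and angle between each of vial_dark, vial_pale's own z axis and vertical below 0.12 rad and distance between vial_pale and pocket_pale below 0.008 m); the robot touches nothing.
It fails at once if the lip of the pale vial's tray is pinched between the fingers (front face and rear liner both under load, finger tips well below the lip's top) (contact force between the fingers and lip_pale above 0.5 N and contact force between the fingers and liner_pale above 0.5 N and z of the grasp point in the frame of lip_pale below 0.044 m).
It fails at once if the lip of the dark vial's tray is pinched between the fingers (front face and rear liner both under load, finger tips well below the lip's top) (contact force between the fingers and lip_dark above 0.5 N and contact force between the fingers and liner_dark above 0.5 N and z of the grasp point in the frame of lip_dark below 0.044 m).
It fails at once if a finger or the arm touches one of the two vials in the trays (contact force between any of the fingers, the arm and vial_pale above 0.3 N or contact force between any of the fingers, the arm and vial_dark above 0.3 N).
It fails at once if a vial in a tray tips or leaves its pocket (angle between any of vial_pale, vial_dark's own z axis and vertical above 0.35 rad or distance between vial_pale and pocket_pale above 0.015 m or distance between vial_dark and pocket_dark above 0.015 m).
It fails at once if a bystander (tube holder, spare vial, screwdriver, fitting, adapter) is moved by more than 15 mm (distance of any of holder, spare_vial, driver, fitting, adapter from where it was at the start of the episode above 0.015 m).
It also fails if it takes over 42 s, if anything falls off the work surface, if the arm or the gripper's body presses on something with over 40 N, if the wrist force passes 120 N, or if a joint passes its speed limit or range.

ROBOT

A 6-joint arm with a two-finger parallel gripper is mounted at the origin on a cart in front of the work surface, level with it; the furniture and walls round the work are solid. World frame = base frame: x ahead of the robot, y to its left, z up, the work surface at z = 0. Lengths are in m, angles in rad, forces in N, time in s.
With the tool pointing down it reaches from about 0.35 to 0.975 m from the base axis. Payload 17.4 kg.
Tool frame: the origin (TCP) lies midway between the tips of the shut fingers; the grasp point (between the pads) lies 19 mm behind it; x points along the fingers, y is the direction in which the jaws open and shut, and the axes are right-handed (so a half turn about x gives the same grasp; the last joint's range is limited). The gripper opens to 85 mm and grips with 20 to 120 N. Pads are 22 mm wide; open, the fingers measure 114 mm over their backs; the gripper's body (76 mm by 85 mm) begins 54 mm behind the grasp point. The pads swing forward as they close: fully open they stand 13 mm farther back than shut.
Start: joints at [-1.373, 0.116, 1.442, -0, 1.584, -0.038], TCP at [0.158, -0.656, 0.231] pointing down, gripper open.
Joint ranges: [-2.83, 2.83], [-0.83, 2.19], [0.07, 2.5], [-1.14, 4.28], [0.01, 3], [-2.97, 2.97]. Speed limits (rad/s): [1.89, 1.89, 2.22, 3.14, 3.14, 3.14].

INTERFACE

Orientations are given as a unit quaternion [w, x, y, z].
In Python, from workcell import get_obs, vision, order gives the robot as it stands. The module is installed in compiled form; this text tells all that it offers.
- The arm moves only by the tool send_rows, never from a script. Its argument "plan" is a list that holds one entry, the list of rows, each a list of 6 numbers: the shift along the tool's x, y, z in mm, then the turn, a rotation vector about the tool's x, y, z in rad. A call has 1 to 20 rows; each row is the pose to reach, as a shift and turn from the pose commanded when the call began, along the tool's axes at that moment; what a row does not reach only later rows make up. A row lasts 1/10 s, in which the tool goes at most 50 mm and 8.59 degrees, less where a joint would pass 70% of its speed; a pose out of reach is approached as far as the arm can. A call with a gripper value outside its range is refused whole. "hand" is the gripper command: -1 is fully open, 1 is shut, values between are in proportion, set as the call begins (left out, the last holds). The fingers move at their own pace and stop on an object; "squeeze" is the grip in N (left out, the last holds). Time passes only in rows, so rows that repeat a pose let the fingers close. It gives the time, the measured TCP pose, the force and the opening at its end, in the units of the state.
- get_obs(): the state, without advancing time (a new reading comes with each control period).
- vision.get_image(name): name is "side" or "top" or "wrist"; returns (picture, depth): 480x640x3 uint8, blue, green, red; 480x640 float32, m along the optical axis (not along the pixel's ray), 0 where there is no reading.
- vision.camera_params(name): a dict with "fx", "fy", "cx", "cy" (pixels), "dist_coeffs" ([k1, k2, p1, p2, k3] as OpenCV has them; the pictures are not rectified), "pose" (4x4, takes a point from camera to world coordinates). Camera axes: x right, y down, z forward; pixel columns grow to the right and rows downward; lengths in m; the calibration is good to about 2 mm. A picture is of the moment at which its call begins: read the wrist's pose just before it. camera_params takes no time and is no camera call; for the wrist camera it gives the pose at the moment of the call.
- order.sign_off(): hands the job in, once; it reports no verdict.
The state is a dict: "clock": time; "qpos": joint angles; "qd": joint speeds; "tau": joint torques, N m; "tcp_pos": TCP position; "tcp_rot": TCP orientation; "force": force on the tool from outside, world axes, zero at the start; "moment": the same for the moment, N m; "opening": opening from 0.0 (shut) to 1.0 (fully open).
Only numpy, scipy, OpenCV 4.12 (cv2) and the standard library are available. Lean on these libraries where they do the work, as an engineer would, in place of code of your own. Each camera call takes 0.05 s, during which the arm holds its last target.

## Working session

There is one attempt and no reset: what is moved stays moved. The work goes in short steps, Python scripts to look and compute and a tool call to move; the robot and the scene stay as the last step left them, time stands still between calls to the robot, and variables do not carry over. Pictures are saved under pics/ and viewed, and the job is handed in when it is done.

Besides the shell and the picture viewer there is one more tool, called as name([rows], argument=value, ...), one row to a line, values as JSON. send_rows: Moves the arm, as the interface text tells. Its arguments: {"type":"object","properties":{"plan":{"type":"array","items":{"type":"array","items":{"type":"array","items":{"type":"number"}}}},"hand":{"type":"number"},"squeeze":{"type":"number"}},"required":["plan"]}

```bash
mkdir -p pics; python3 - <<'E'
from workcell import get_obs, vision
import cv2,numpy as np
np.set_printoptions(precision=4,suppress=True)
for n in ("top","side","wrist"):
    p=vision.camera_params(n); im,d=vision.get_image(n)
    cv2.imwrite(f"pics/{n}0.png",im); np.save(f"{n}0.npy",d)
    print(n,p['fx'],p['fy'],p['cx'],p['cy'],p['dist_coeffs']);print(np.array(p['pose']))
print(get_obs())
E
```

```text
top 567.9661445858701 567.9661445858701 312.96693003435786 240.61788883792735 [-0.1258  0.      0.      0.      0.    ]
[[-0.0088 -0.9898  0.1425  0.3564]
 [-0.9999  0.0107  0.0128 -0.0751]
 [-0.0142 -0.1424 -0.9897  1.3306]
 [ 0.      0.      0.      1.    ]]
side 555.6570973327409 555.6570973327409 313.0996672018017 237.43352191672236 [-0.1373  0.      0.      0.      0.    ]
[[ 0.9987  0.0291 -0.0413  0.5982]
 [ 0.0501 -0.4665  0.8831 -1.0524]
 [ 0.0064 -0.8841 -0.4673  0.5684]
 [ 0.      0.      0.      1.    ]]
wrist 391.1017439661035 391.1017439661035 322.129841055965 235.59120062758385 [-0.0822  0.      0.      0.      0.    ]
[[ 0.2323 -0.9371 -0.2605  0.2231]
 [-0.9726 -0.2242 -0.0609 -0.6407]
 [-0.0014  0.2675 -0.9636  0.3726]
 [ 0.      0.      0.      1.    ]]
{'clock': 0.15, 'qpos': array([-1.3728,  0.1164,  1.4421, -0.    ,  1.584 , -0.0378]), 'qd': array([ 0.0011, -0.0035, -0.0024,  0.0004,  0.0018, -0.0004]), 'tau': array([  0.0015, -73.2504, -63.2848,   0.    ,   0.005 ,   0.    ]), 'tcp_pos': array([ 0.1577, -0.6562,  0.2307]), 'tcp_rot': array([-0.0829, -0.7022, -0.0835,  0.7022]), 'force': array([-0.8013,  0.2251,  0.0316]), 'moment': array([0.0197, 0.0387, 0.0458]), 'opening': 1.0001520288141892}
```

View pics/top0.png

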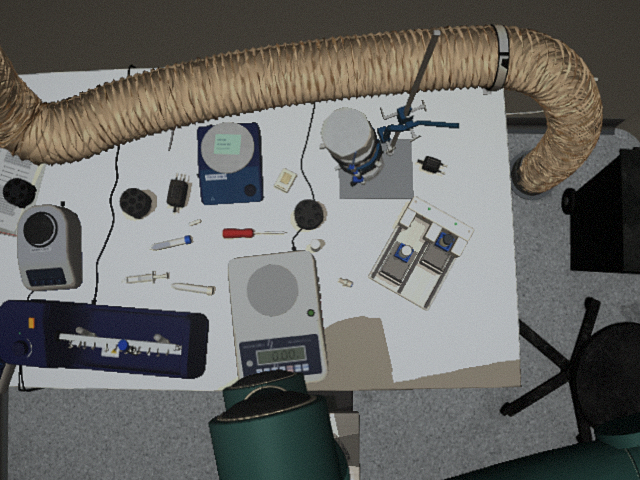

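View pics/side0.png

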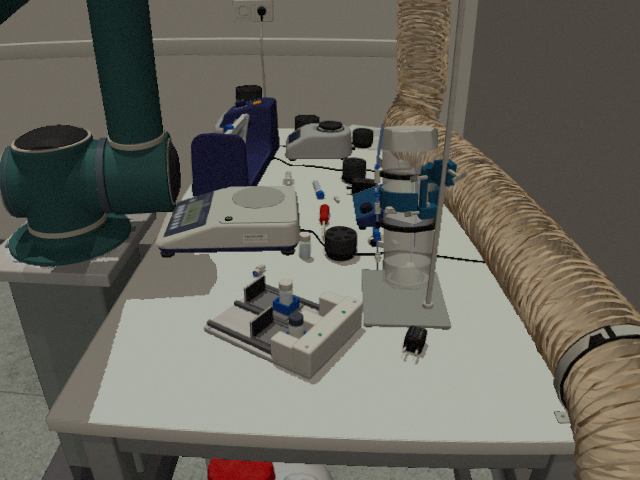

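View pics/wrist0.png

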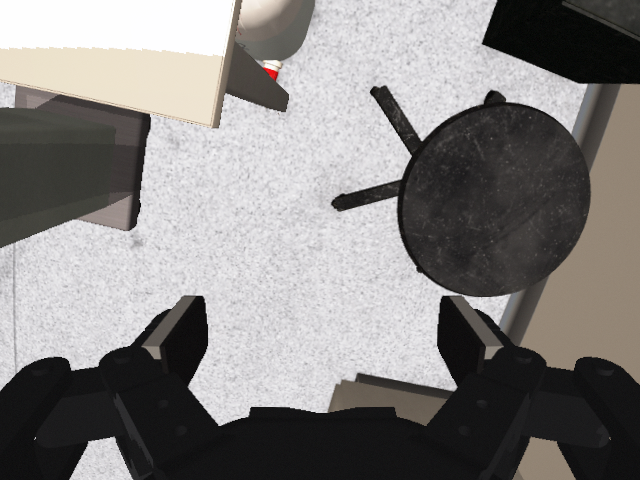

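The top view shows the reader around (425,255), with its head at the upper right. The pale vial is at about (404,251) in the left lane and the dark one at about (443,241). I'll zoom in to measure it.

```bash
python3 - <<'E'
import cv2
im=cv2.imread("pics/top0.png")[190:320,350:490]
cv2.imwrite("pics/topz.png",cv2.resize(im,None,fx=5,fy=4.6*5/4.6*0.9 if 0 else 4.5,interpolation=cv2.INTER_CUBIC)[:600])
im=cv2.imread("pics/side0.png")[260:390,190:380]
cv2.imwrite("pics/sidez.png",cv2.resize(im,None,fx=4,fy=4,interpolation=cv2.INTER_CUBIC))
E
```

```text
(no output)
```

View pics/topz.png

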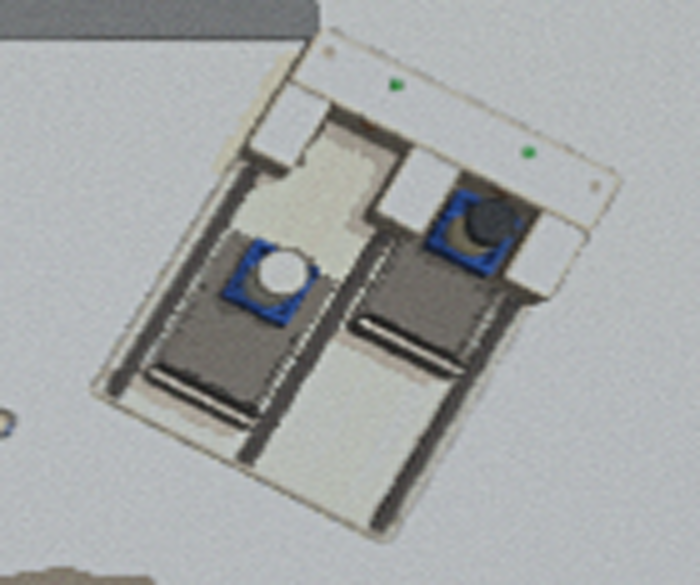

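View pics/sidez.png

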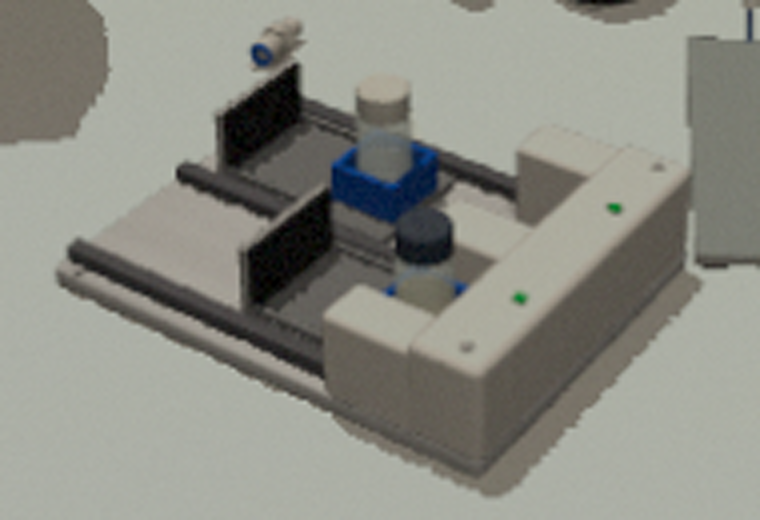

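```bash
cat > h.py <<'E'
import cv2,numpy as np
from workcell import get_obs,vision
np.set_printoptions(precision=4,suppress=True)
def ray(n,uv,P=None):
    p=P or vision.camera_params(n)
    K=np.array([[p['fx'],0,p['cx']],[0,p['fy'],p['cy']],[0,0,1]])
    q=cv2.undistortPoints(np.array(uv,float).reshape(-1,1,2),K,np.array(p['dist_coeffs'],float)).reshape(-1,2)
    T=np.array(p['pose']); d=np.c_[q,np.ones(len(q))]@T[:3,:3].T
    return T[:3,3],d
def onz(n,uv,z,P=None):
    o,d=ray(n,uv,P); return o+d*((z-o[2])/d[:,2])[:,None]
def proj(n,X,P=None):
    p=P or vision.camera_params(n)
    K=np.array([[p['fx'],0,p['cx']],[0,p['fy'],p['cy']],[0,0,1]])
    Ti=np.linalg.inv(np.array(p['pose']))
    return cv2.projectPoints(np.array(X,float).reshape(-1,1,3),cv2.Rodrigues(Ti[:3,:3])[0],Ti[:3,3],K,np.array(p['dist_coeffs'],float))[0].reshape(-1,2)
E
cat > m1.py <<'E'
from h import *
z=lambda l:[(350+a/5,190+b/4.5) for a,b in l]
s=lambda l:[(190+a/4,260+b/4) for a,b in l]
def show(t,A):
    print(t,A.tolist() if 0 else A.round(4).tolist())
pf=onz("top",z([(95,390),(390,540)]),.010); show("plate front",pf)
hd=onz("top",z([(325,28),(622,180)]),.052); show("head rear",hd)
for nm,a in (("pale",[(150,370),(252,425)]),("dark",[(358,320),(462,372)])):
    l=onz("top",z(a),.045); v=l[1]-l[0]; show(nm,l); print(np.linalg.norm(v),np.degrees(np.arctan2(v[1],v[0]))+90, l.mean(0))
for t,A in(("pf",pf),("hd",hd)):
    v=A[1]-A[0];print(t,np.linalg.norm(v),np.degrees(np.arctan2(v[1],v[0]))+90)
v=hd.mean(0)-pf.mean(0);print("axis",np.linalg.norm(v[:2]),np.degrees(np.arctan2(v[1],v[0])))
print("caps",onz("top",z([(283,272),(490,222)]),.070))
print("side lips",onz("side",s([(218,118),(297,68),(243,246),(328,188)]),.045))
print("side plate front/right, head", onz("side",s([(60,268)]),.010),onz("side",s([(690,172),(484,376),(412,350)]),.052))
E
python3 m1.py
```

```text
plate front [[0.4604, -0.1878, 0.01], [0.3812, -0.3233, 0.01]]
head rear [[0.6414, -0.2948, 0.052], [0.5611, -0.4294, 0.052]]
pale [[0.4674, -0.21, 0.045], [0.4391, -0.2557, 0.045]]
0.05373981436472471 -31.810028933914452 [ 0.4533 -0.2329  0.045 ]
dark [[0.4917, -0.3058, 0.045], [0.4646, -0.3526, 0.045]]
0.05407244204196327 -29.99982753808473 [ 0.4781 -0.3292  0.045 ]
pf 0.1569510116650911 -30.29347518737012
hd 0.1566994791679629 -30.811538560026747
axis 0.20957942011136574 -30.546618275983942
caps [[ 0.5134 -0.2683  0.07  ]
 [ 0.5376 -0.3629  0.07  ]]
side lips [[ 0.4442 -0.2615  0.045 ]
 [ 0.4729 -0.219   0.045 ]
 [ 0.4684 -0.3517  0.045 ]
 [ 0.4972 -0.3102  0.045 ]]
side plate front/right, head [[ 0.3861 -0.3253  0.01  ]] [[ 0.6445 -0.3002  0.052 ]
 [ 0.5675 -0.433   0.052 ]
 [ 0.5406 -0.42    0.052 ]]
```

```bash
cat >> h.py <<'E'
from scipy.spatial.transform import Rotation as Ro
def tool():
    o=get_obs(); w,x,y,z=o['tcp_rot']; return o,Ro.from_quat([x,y,z,w]).as_matrix()
def goal(p,Z):  # tool x down, tool z along Z: shift mm & rotvec in present tool axes
    o,R=tool(); X=np.array([0,0,-1.]);Z=np.array(Z);Z/=np.linalg.norm(Z);Y=np.cross(Z,X)
    G=np.c_[X,Y,Z]; return R.T@(np.array(p)-o['tcp_pos'])*1000, Ro.from_matrix(R.T@G).as_rotvec()
E
cat > m2.py <<'E'
from h import *
o,R=tool(); print(R)
u=np.array([np.cos(np.radians(-30.5)),np.sin(np.radians(-30.5)),0])
print(goal([.42,-.21,.25],u),goal([.42,-.21,.25],-u))
E
python3 m2.py
```

```text
[[-0.0002  0.2336 -0.9723]
 [ 0.0009 -0.9723 -0.2336]
 [-1.     -0.0009 -0.    ]]
(array([ -18.9435, -372.5581, -359.328 ]), array([-2.3734, -0.0011,  0.0004])) (array([ -18.9435, -372.5581, -359.328 ]), array([0.7681, 0.0003, 0.0008]))
```

```bash
sed -i 's/\.42,-\.21,\.25/.43,-.24,.25/g' m2.py; python3 m2.py
```

```text
[[-0.0002  0.2336 -0.9723]
 [ 0.0009 -0.9723 -0.2336]
 [-1.     -0.0009 -0.    ]]
(array([ -18.9714, -341.052 , -362.042 ]), array([-2.3734, -0.0011,  0.0004])) (array([ -18.9714, -341.052 , -362.042 ]), array([0.7681, 0.0003, 0.0008]))
```

send_rows([
  [[-19, -30, -32, 0.07, 0, 0], [-19, -60, -64, 0.14, 0, 0], [-19, -90, -96, 0.21, 0, 0], [-19, -120, -127, 0.28, 0, 0], [-19, -150, -159, 0.36, 0, 0], [-19, -180, -191, 0.43, 0, 0], [-19, -210, -223, 0.5, 0, 0], [-19, -240, -255, 0.57, 0, 0], [-19, -270, -287, 0.64, 0, 0], [-19, -300, -318, 0.7, 0, 0], [-19, -330, -350, 0.75, 0, 0], [-19, -341, -362, 0.768, 0, 0], [-19, -341, -362, 0.768, 0, 0], [-19, -341, -362, 0.768, 0, 0], [-19, -341, -362, 0.768, 0, 0]],
], hand=1)

```text
clock: 1.65
tcp_pos: [0.4295, -0.2409, 0.2502]
tcp_rot: [0.186, -0.682, 0.186, 0.682]
force: [-0.5, 0.4, 0.6]
opening: -0.0
```

```bash
python3 - <<'E'
from h import *
o,R=tool();P=vision.camera_params("wrist");im,d=vision.get_image("wrist")
import pickle;pickle.dump((P,o),open("w1.pkl","wb"));cv2.imwrite("pics/w1.png",im)
print(o['clock'],o['tcp_pos'],o['qpos'],o['opening'],R)
E
```

```text
1.65 [ 0.4295 -0.2409  0.2502] [-0.5629 -0.2926  1.7934 -0.0002  1.6409  1.5406] -0.00045151884703514237 [[-0.0002 -0.5078 -0.8614]
 [-0.0001 -0.8614  0.5078]
 [-1.      0.0002  0.0002]]
```

View pics/w1.png

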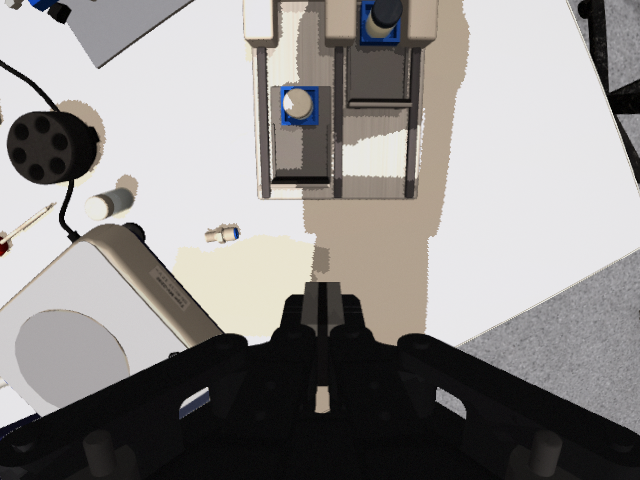

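The wrist view shows the reader aligned with the tool. The pale lip is at row ~182, cols 272–329, and the dark lip is at row ~102, cols 348–411. The shut fingertips are at about (322,290).

```bash
python3 - <<'E'
import cv2
im=cv2.imread("pics/w1.png")[80:210,240:440]
cv2.imwrite("pics/w1z.png",cv2.resize(im,None,fx=4,fy=4,interpolation=cv2.INTER_CUBIC))
E
```

```text
(no output)
```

View pics/w1z.png

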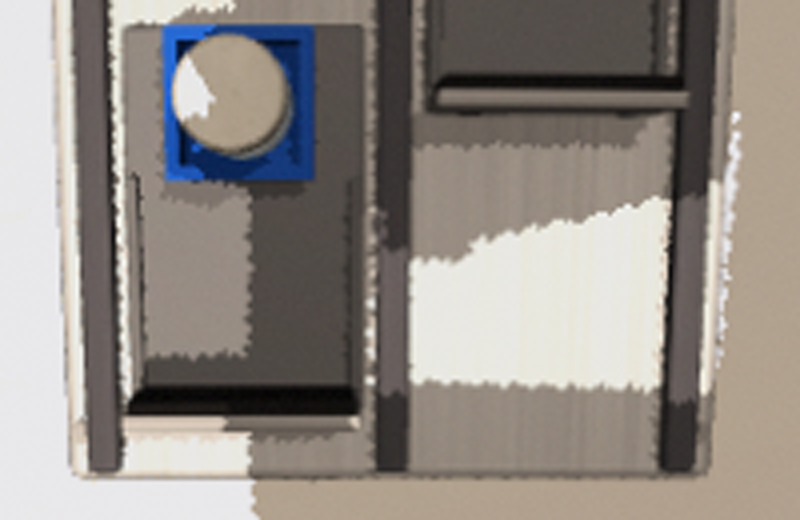

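```bash
python3 - <<'E'
from h import *
import pickle;P,o=pickle.load(open("w1.pkl","rb"))
w=lambda l:[(240+a/4,80+b/4) for a,b in l]
def rep(t,uv,z):
    X=onz("wrist",w(uv),z,P); v=X[1]-X[0]
    print(t,X.round(4).tolist(),"len",np.linalg.norm(v).round(4),"yaw",np.degrees(np.arctan2(v[1],v[0]))+90); return X.mean(0)
pf=rep("pale front top",[(126,430),(358,430)],.045)
pr=rep("pale steel rear",[(126,414),(358,414)],.045)
df=rep("dark front",[(433,108),(688,108)],.045)
dr=rep("dark steel rear",[(433,88),(690,88)],.045)
pl=rep("plate front",[(70,476),(708,476)],.010)
rb=rep("ribs outer front",[(103,471),(678,471)],.018)
print(np.array([pf,pr,df,dr,pl,rb]))
X=onz("wrist",w([(232,95)]),.07,P);print("palecap",X)
u=np.array([np.cos(np.radians(-30.5)),np.sin(np.radians(-30.5)),0]);v=np.array([-u[1],u[0],0])
for n,q in zip("pf pr df dr pl rb cap tcp".split(),[pf,pr,df,dr,pl,rb,X[0],o['tcp_pos']]): print(n,q@u,q@v)
E
```

```text
pale front top [[0.4657, -0.2102, 0.045], [0.4393, -0.2547, 0.045]] len 0.0518 yaw -30.664718332113978
pale steel rear [[0.4688, -0.2121, 0.045], [0.4424, -0.2565, 0.045]] len 0.0517 yaw -30.669735802448855
dark front [[0.4909, -0.3034, 0.045], [0.4634, -0.3506, 0.045]] len 0.0546 yaw -30.134018683757418
dark steel rear [[0.4944, -0.3055, 0.045], [0.4669, -0.3529, 0.045]] len 0.0549 yaw -30.11347851542071
plate front [[0.461, -0.1855, 0.01], [0.3805, -0.3219, 0.01]] len 0.1584 yaw -30.565397635462745
ribs outer front [[0.4585, -0.195, 0.018], [0.3875, -0.3151, 0.018]] len 0.1395 yaw -30.56335482960567
[[ 0.4525 -0.2325  0.045 ]
 [ 0.4556 -0.2343  0.045 ]
 [ 0.4771 -0.327   0.045 ]
 [ 0.4807 -0.3292  0.045 ]
 [ 0.4207 -0.2537  0.01  ]
 [ 0.423  -0.255   0.018 ]]
palecap [[ 0.5129 -0.2685  0.07  ]]
pf 0.5078987500189629 0.029376420982704547
pr 0.5114816993021526 0.029321371065782444
df 0.5771012438251135 -0.039597917508335044
dr 0.5812242841046532 -0.03969112049593379
pl 0.4912593436863003 -0.005051613461553986
rb 0.49389910682434984 -0.005060091269743378
cap 0.5782359156751046 0.028981868313004224
tcp 0.49238625082507137 0.010402497116155193
```

send_rows([
  [[0, -10, 7, 0, 0, 0], [30, -20, 14, 0, 0, 0], [70, -20, 14, 0, 0, 0], [110, -20, 14, 0, 0, 0], [150, -20, 14, 0, 0, 0], [180, -20, 14, 0, 0, 0], [205, -20, 14, 0, 0, 0], [218, -20, 14, 0, 0, 0], [223, -20, 14, 0, 0, 0], [223, -20, 14, 0, 0, 0], [223, -20, 14, 0, 0, 0]],
])

```text
clock: 2.8
tcp_pos: [0.4287, -0.2162, 0.0286]
tcp_rot: [-0.186, 0.683, -0.186, -0.682]
force: [0.1, 0.3, 0.6]
opening: 0.002
```

```bash
cat > look.py <<'E'
from h import *
import sys
n=sys.argv[1]
im,d=vision.get_image("side");cv2.imwrite(f"pics/s{n}.png",cv2.resize(im[200:390,150:400],None,fx=3,fy=3))
o,R=tool();P=vision.camera_params("wrist");im,d=vision.get_image("wrist");cv2.imwrite(f"pics/w{n}.png",im)
u=np.array([np.cos(np.radians(-30.5)),np.sin(np.radians(-30.5)),0]);v=np.array([-u[1],u[0],0])
print(o['clock'],o['tcp_pos'],o['tcp_pos']@u,o['tcp_pos']@v,o['force'],o['opening'])
E
python3 look.py 2
```

```text
2.85 [ 0.4287 -0.2162  0.0286] 0.4790807866123932 0.031292839348079436 [0.1989 0.4087 0.0666] 0.001278170254953096
```

View pics/s2.png

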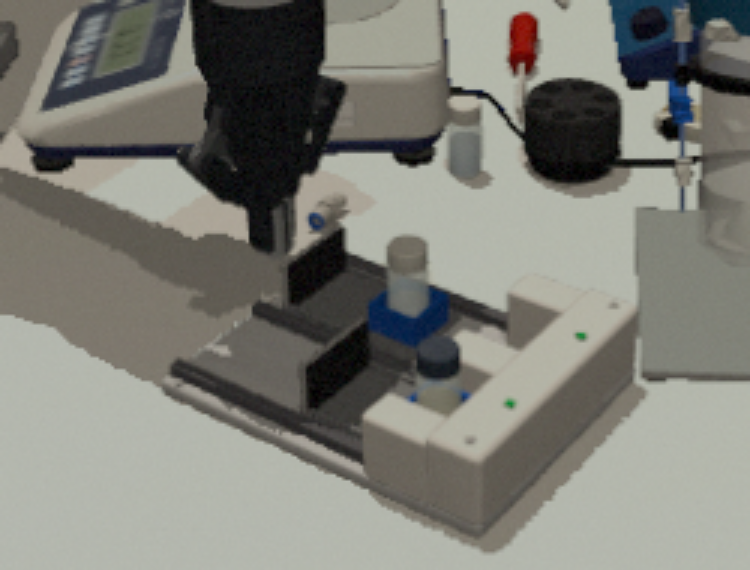

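View pics/w2.png

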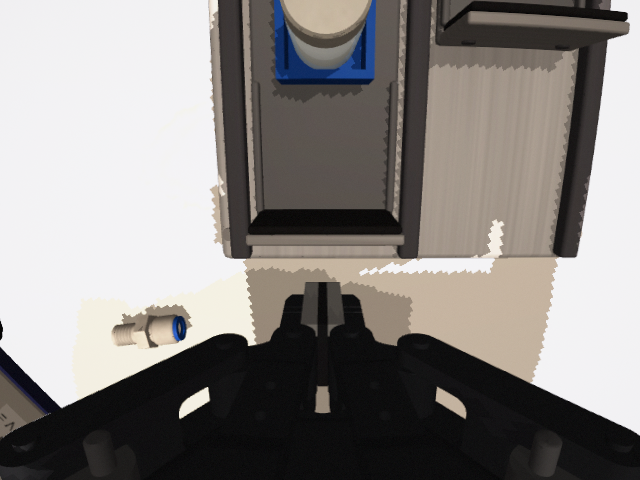

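The fingertip stands in front of the pale lip: tip at (322,283), lip cols 247–404. Now pushing.

send_rows([
  [[0, 0, -8, 0, 0, 0], [0, 0, -13, 0, 0, 0], [0, 0, -17, 0, 0, 0], [0, 0, -22, 0, 0, 0], [0, 0, -28, 0, 0, 0], [0, 0, -34, 0, 0, 0], [0, 0, -40, 0, 0, 0], [0, 0, -46, 0, 0, 0], [0, 0, -52, 0, 0, 0], [0, 0, -58, 0, 0, 0], [0, 0, -64, 0, 0, 0], [0, 0, -69, 0, 0, 0], [0, 0, -74, 0, 0, 0], [0, 0, -78, 0, 0, 0], [0, 0, -81, 0, 0, 0], [0, 0, -83, 0, 0, 0], [0, 0, -85, 0, 0, 0], [0, 0, -86, 0, 0, 0], [0, 0, -86, 0, 0, 0]],
])

```text
clock: 4.8
tcp_pos: [0.5023, -0.2596, 0.0274]
tcp_rot: [-0.186, 0.682, -0.186, -0.682]
force: [0.6, -0.8, -0.1]
opening: -0.002
```

```bash
python3 look.py 3
```

```text
4.85 [ 0.5023 -0.2597  0.0274] 0.5645750027486732 0.031199235412682512 [ 0.3161  0.0998 -0.6854] -0.0006437558824862312
```

View pics/s3.png

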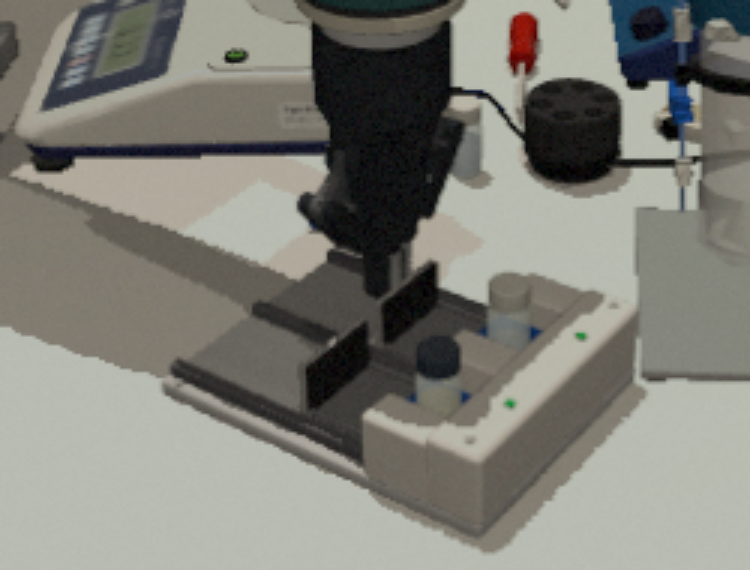

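View pics/w3.png

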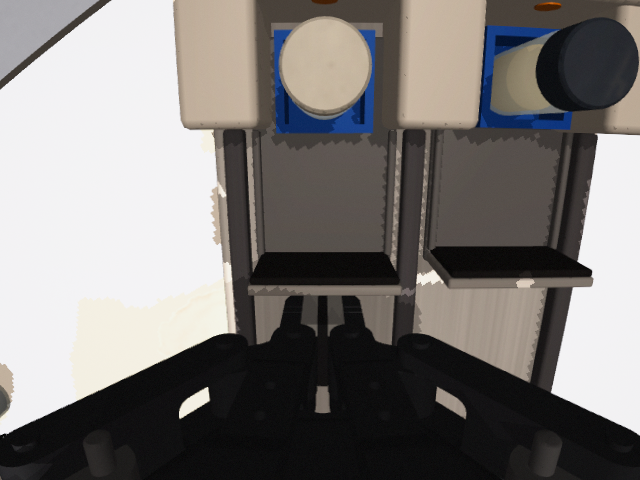

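The pale lip's front edge is at row 290 against 282 for the dark lip, so about 3 mm still to go. I'll push gently further.

send_rows([
  [[0, 0, -1, 0, 0, 0], [0, 0, -2, 0, 0, 0], [0, 0, -3, 0, 0, 0], [0, 0, -3, 0, 0, 0]],
])

```text
clock: 5.3
tcp_pos: [0.5044, -0.2608, 0.0273]
tcp_rot: [0.186, -0.682, 0.186, 0.683]
force: [-5.3, 3.0, 4.4]
opening: -0.002
```

send_rows([
  [[0, 0, -0.5, 0, 0, 0], [0, 0, -1, 0, 0, 0], [0, 0, -1, 0, 0, 0]],
])

```text
clock: 5.6
tcp_pos: [0.5045, -0.2609, 0.0273]
tcp_rot: [0.186, -0.681, 0.186, 0.683]
force: [-16.1, 9.4, 11.4]
opening: -0.004
```

```bash
python3 look.py 4
```

```text
5.65 [ 0.5045 -0.2609  0.0273] 0.5670938944530642 0.03125223623073346 [-15.1074   7.3549  11.0269] -0.0029440795638507847
```

View pics/w4.png

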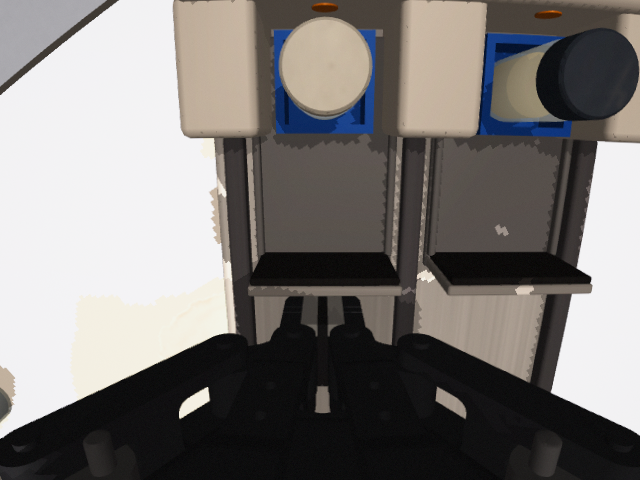

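The tray is hard against its stop: force is about 16 N and the lips are level at rows 292/290. Backing off, rising and crossing to the dark lane.

send_rows([
  [[0, 0, 3, 0, 0, 0], [0, 0, 10, 0, 0, 0], [0, 0, 18, 0, 0, 0], [-10, 0, 22, 0, 0, 0], [-40, 0, 22, 0, 0, 0], [-75, 0, 22, 0, 0, 0], [-105, 0, 22, 0, 0, 0], [-110, 20, 10, 0, 0, 0], [-110, 40, -8, 0, 0, 0], [-110, 60, -25, 0, 0, 0], [-110, 71, -37, 0, 0, 0], [-110, 71, -37, 0, 0, 0], [-110, 71, -37, 0, 0, 0], [-110, 71, -37, 0, 0, 0]],
])

```text
clock: 7.1
tcp_pos: [0.5014, -0.3406, 0.1374]
tcp_rot: [0.186, -0.682, 0.186, 0.682]
force: [0.0, 0.4, -0.1]
opening: 0.002
```

```bash
python3 look.py 5
```

```text
7.15 [ 0.5015 -0.3407  0.1375] 0.6049689508937535 -0.03901184208720975 [ 0.445  -0.4816 -0.3797] 0.0001468600219932921
```

View pics/w5.png

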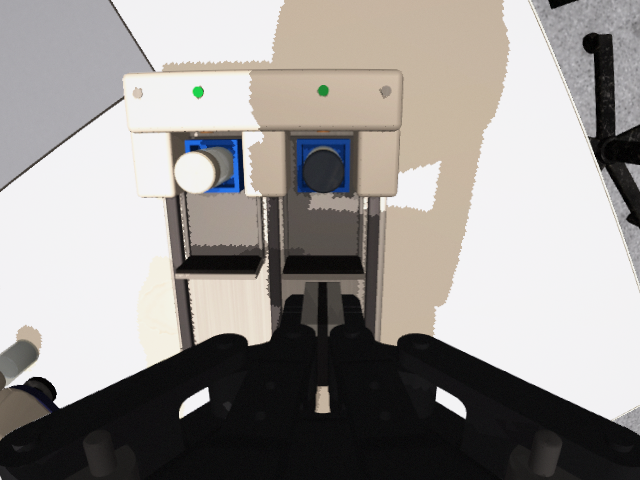

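View pics/s5.png

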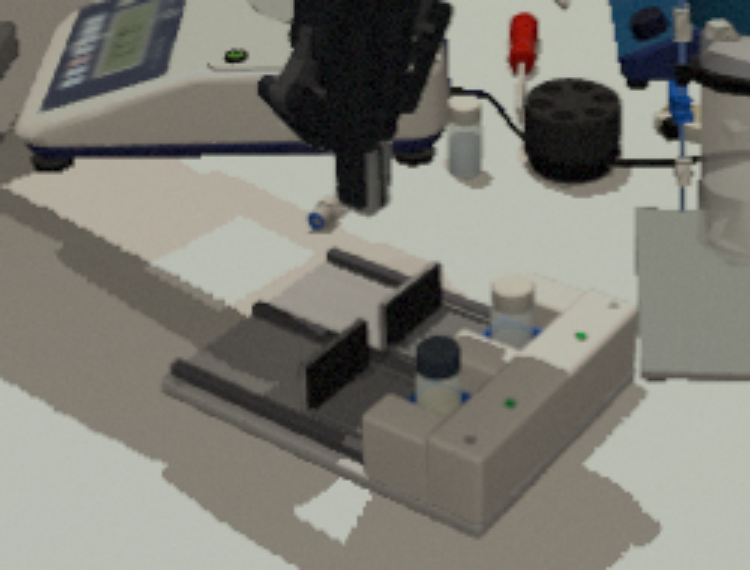

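The tip is centred on the dark lane (tip col 322, lip cols 283–364). It should clear the liner by about 9 mm and the pocket by about 17 mm. Descending into the well.

send_rows([
  [[20, 0, 0, 0, 0, 0], [45, 0, 0, 0, 0, 0], [65, 0, 0, 0, 0, 0], [80, 0, 0, 0, 0, 0], [90, 0, 0, 0, 0, 0], [99, 0, 0, 0, 0, 0], [106, 0, 0, 0, 0, 0], [111, 0, 0, 0, 0, 0], [111, 0, 0, 0, 0, 0], [111, 0, 0, 0, 0, 0]],
])

```text
clock: 8.2
tcp_pos: [0.5016, -0.3416, 0.0267]
tcp_rot: [-0.186, 0.682, -0.186, -0.682]
force: [-0.2, -1.0, 0.3]
opening: -0.006
```

```bash
python3 look.py 6
```

```text
8.25 [ 0.5017 -0.3417  0.0268] 0.6056721728362455 -0.0397574246924313 [-0.2756  0.2129  0.4711] -0.003179094128888243
```

View pics/s6.png

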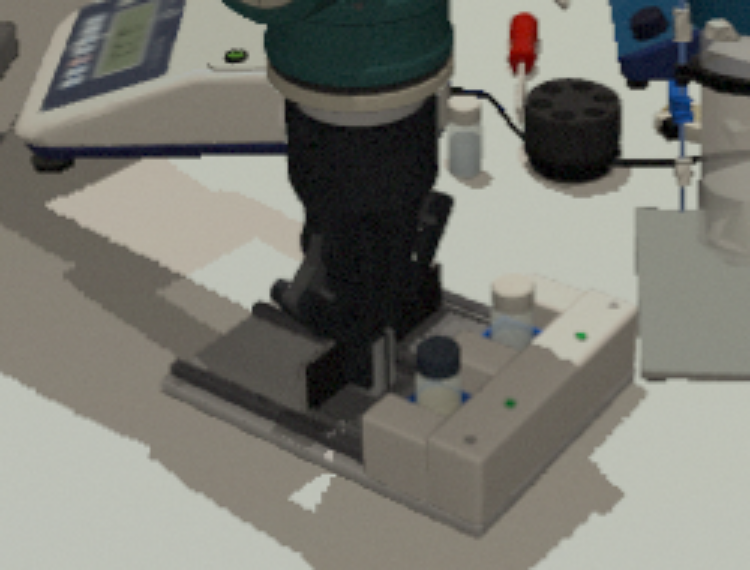

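View pics/w6.png

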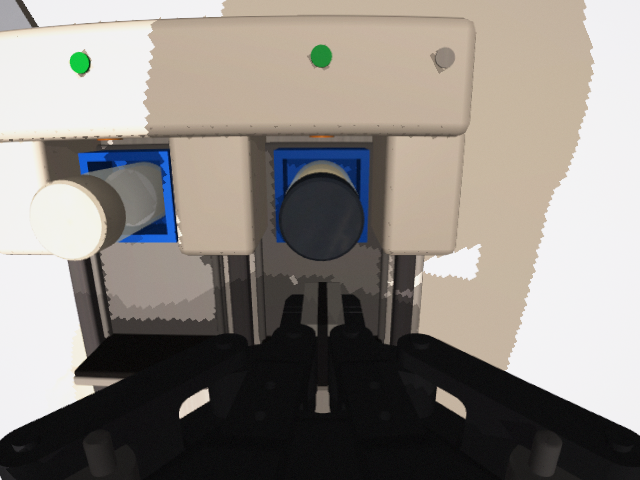

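The finger stands in the well behind the dark lip, clear of the vial, with no contact force. Drawing out.

send_rows([
  [[0, 0, 4, 0, 0, 0], [0, 0, 8, 0, 0, 0], [0, 0, 11, 0, 0, 0], [0, 0, 14, 0, 0, 0], [0, 0, 18, 0, 0, 0], [0, 0, 23, 0, 0, 0], [0, 0, 28, 0, 0, 0], [0, 0, 34, 0, 0, 0], [0, 0, 40, 0, 0, 0], [0, 0, 46, 0, 0, 0], [0, 0, 52, 0, 0, 0], [0, 0, 58, 0, 0, 0], [0, 0, 64, 0, 0, 0], [0, 0, 70, 0, 0, 0], [0, 0, 75, 0, 0, 0], [0, 0, 80, 0, 0, 0], [0, 0, 84, 0, 0, 0], [0, 0, 88, 0, 0, 0], [0, 0, 91, 0, 0, 0], [0, 0, 91, 0, 0, 0]],
])

```text
clock: 10.3
tcp_pos: [0.4227, -0.295, 0.0262]
tcp_rot: [0.186, -0.682, 0.186, 0.682]
force: [-0.3, -0.2, -0.1]
opening: 0.004
```

send_rows([
  [[0, 0, 1, 0, 0, 0], [0, 0, 2, 0, 0, 0], [0, 0, 3, 0, 0, 0], [0, 0, 3, 0, 0, 0]],
])

```text
clock: 10.7
tcp_pos: [0.4204, -0.2937, 0.0262]
tcp_rot: [0.186, -0.682, 0.186, 0.682]
force: [0.4, -0.2, -0.1]
opening: -0.002
```

```bash
python3 look.py 7
```

```text
10.75 [ 0.4204 -0.2937  0.0262] 0.5112708078064501 -0.03970301113175233 [-0.2565 -0.1985 -0.4525] 0.0002424916711758685
```

View pics/s7.png

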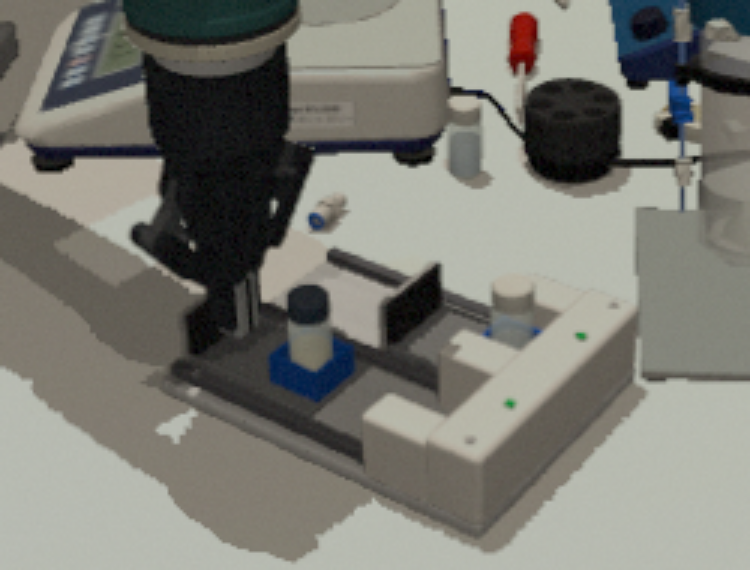

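View pics/w7.png

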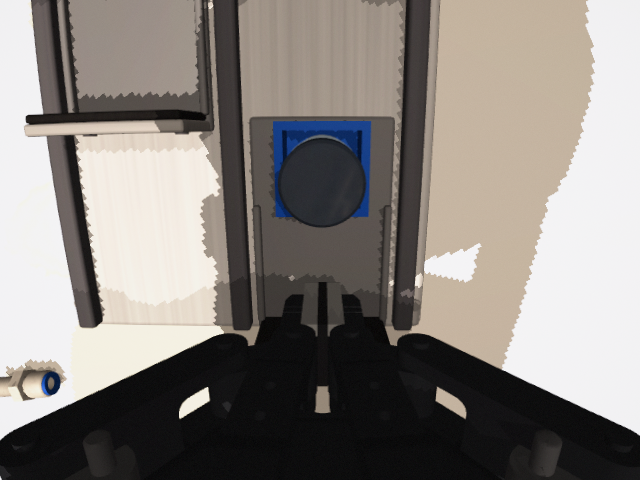

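The tray is nearly out and the vial is upright, but there is no end-stop force yet. Continuing in small steps.

send_rows([
  [[0, 0, 1, 0, 0, 0], [0, 0, 2, 0, 0, 0], [0, 0, 2, 0, 0, 0]],
])

```text
clock: 11.1
tcp_pos: [0.4201, -0.2935, 0.0265]
tcp_rot: [-0.186, 0.684, -0.186, -0.681]
force: [15.9, -9.5, -10.9]
opening: 0.001
```

send_rows([
  [[0, 0, 0.5, 0, 0, 0], [0, 0, 1, 0, 0, 0], [0, 0, 1, 0, 0, 0]],
])

```text
clock: 11.4
tcp_pos: [0.42, -0.2935, 0.0266]
tcp_rot: [-0.185, 0.684, -0.187, -0.68]
force: [24.3, -14.2, -18.6]
opening: 0.004
```

End stop reached: 24 N with no further motion. Moving 8 mm clear of the liner, then straight up and back.

send_rows([
  [[0, 0, -3, 0, 0, 0], [0, 0, -7, 0, 0, 0], [0, 0, -11, 0, 0, 0], [0, 0, -11, 0, 0, 0], [-10, 0, -11, 0, 0, 0], [-30, 0, -11, 0, 0, 0], [-60, 0, -11, 0, 0, 0], [-95, 0, -11, 0, 0, 0], [-130, 0, -11, 0, 0, 0], [-165, 0, -11, 0, 0, 0], [-195, 0, 0, 0, 0, 0], [-215, 0, 0, 0, 0, 0], [-215, 0, 0, 0, 0, 0], [-215, 0, 0, 0, 0, 0], [-215, 0, 0, 0, 0, 0]],
])

```text
clock: 12.9
tcp_pos: [0.4176, -0.292, 0.2404]
tcp_rot: [0.186, -0.682, 0.186, 0.683]
force: [-0.7, -0.9, 0.1]
opening: 0.002
```

```bash
python3 look.py 8
```

```text
12.95 [ 0.4176 -0.292   0.2402] 0.5080634824228157 -0.039657556798760006 [ 0.0592 -0.6492  0.2063] 0.0032828190354590686
```

View pics/s8.png

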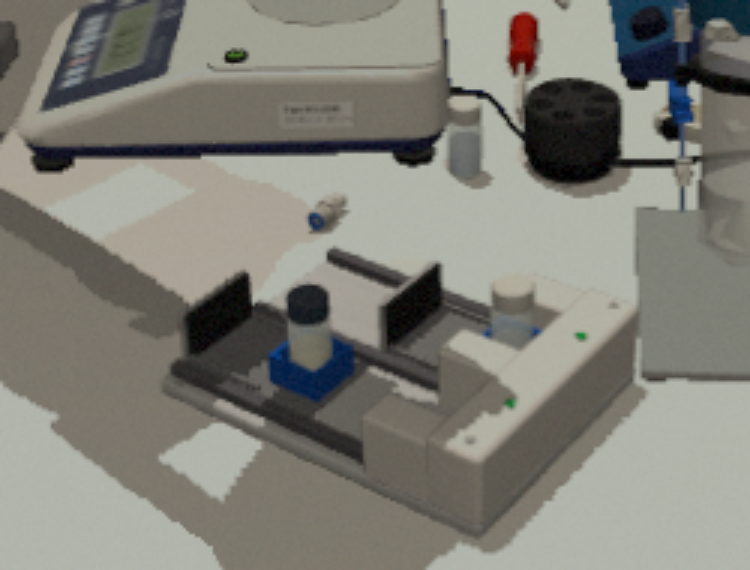

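View pics/w8.png

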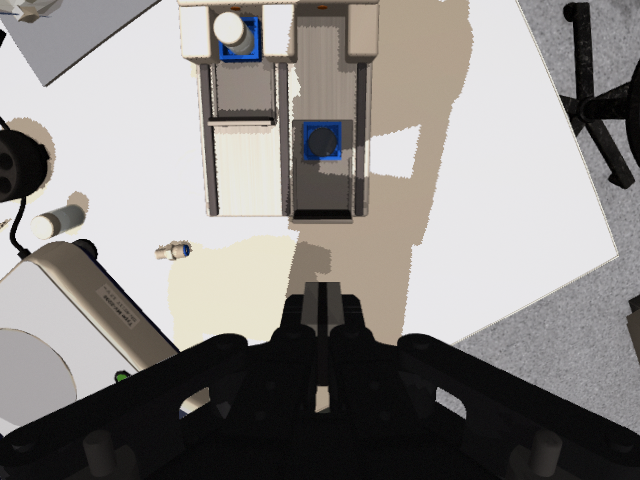

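The pale tray is home with its lip at row ~124. The dark tray is out with its lip at row ~221; the 97 px separation at about 1.15 px/mm comes to roughly 84 mm. Both vials are upright and the gripper is clear at z = 0.24.

```bash
python3 -c "
from workcell import order; print(order.sign_off())"
```

```text
the job is handed in; nothing more can be done
None
```

I finished both tray moves and handed the job in at about 13 s. The sign-off gave no verdict.

- **White-capped tray:** I pushed it home with the shut fingertips against the front of its lip. It met the hard stop at about 20 N, level with the other lip.
- **Dark-capped tray:** I lowered the shut fingertips into its empty well and drew the tray out by the liner until it met the end stop. Force rose to about 34 N with no further travel. I then moved about 8 mm off the liner, lifted straight up and stopped at z = 0.24 m.

In the last pictures:
- The two lips are about 84 mm apart along the rail, by a rough pixel scale; the full stroke is 85 mm.
- Both vials stand upright in their pockets.
- The tube holder, spare vial, screwdriver and fitting look unmoved; the adapter was not in the last pictures, but the arm was never near it.
- The wrist force is back to zero within noise.

**Disagreements:** the top and side cameras differed by 4–6 mm on the reader's position. I used the wrist camera, which agreed with the top camera, and the contact position confirmed it. My first push stopped about 3 mm short of home, and I corrected it straight away. I read no contact force while the dark tray was moving, only at the stop.

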